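Close up a butt joint in the tacking fixture and lock its toggle clamp

ROBOT

A 7-joint arm with a two-finger parallel gripper is mounted at the origin on the work surface. World frame = base frame: x ahead of the robot, y to its left, z up, the work surface at z = 0. Lengths are in m, angles in rad, forces in N, time in s.
With the tool pointing down it reaches from about 0.4 to 0.9 m from the base axis. Payload 5.5 kg.
Tool frame: the origin (TCP) lies midway between the tips of the shut fingers; the grasp point (between the pads) lies 19 mm behind it (manip.grip_depth is the distance from the TCP to the grasp point, in m); z points along the fingers, x is the direction in which the jaws open and shut, and the axes are right-handed (so a half turn about z gives the same grasp; the last joint's range is limited). The gripper opens to 92 mm and grips with 3 to 60 N. Pads are 19 mm wide; open, the fingers measure 130 mm over their backs; the gripper's body (75 mm by 190 mm) begins 47 mm behind the grasp point.
Start: joints at [1.583, 0.501, -0.427, 1.55, 0.221, 1.138, -0.21], TCP at [0.161, -0.63, 0.227] pointing down, gripper open.
Joint ranges: [-2.88, 2.88], [-0.31, 2.03], [-1.54, 1.56], [0.2, 2.42], [-1.41, 4.55], [0.19, 2.02], [-2.57, 2.57]. Speed limits (rad/s): [2.57, 2.57, 3.14, 3.14, 3.14, 3.14, 3.14].

INTERFACE

Orientations are given as a unit quaternion [x, y, z, w].
In Python, from bench import manip, effector, viewer gives the robot as it stands. Calls block until the motion is done:
- manip.move_pose(position, orientation): joint-space move of the TCP to a pose.
- manip.servo_line(position, ori=None, vel=0.15): straight line of the TCP; ori=None keeps the orientation; vel is the mean speed in m/s.
- manip.movej(angles): joint-space move.
- effector.open_jaws() and effector.close(f_grip=None): open the fingers fully, or close them until they stop; f_grip is the grip in N (None keeps the last).
- manip.sleep(seconds).
- manip.solve_ik(position, orientation): joint angles nearest the present ones, or None.
- viewer.get_image(name): name is "scene" or "top"; returns the picture (384x512x3 uint8, red, green, blue); there is no depth.
- viewer.get_calibration(name): a dict with "vfov" (degrees; the focal length in pixels is half the picture's height over the tangent of half this angle, whatever the lens; pixels are square), "cx", "cy" (the principal point, pixels), "eye" and "attitude" of the camera in the world. Camera axes: x right, y down, z forward; pixel columns grow to the right and rows downward; lengths in m; the calibration is good to about 2 mm. A picture is of the moment at which its call begins. get_calibration takes no time and is no camera call.
A pose or a line that the arm cannot do raises manip.PlanningError and nothing moves.
- manip.hand_in(): hands the job in, once; it reports no verdict.
Readings, each from a call of its own:
- manip.current_clock(): time.
- manip.current_q(): joint angles.
- manip.current_joint_velocities(): joint speeds.
- manip.current_tau(): joint torques, N m.
- manip.current_tool_pos(): TCP position.
- manip.current_tcp_rot(): TCP orientation.
- manip.current_force(): force on the tool from outside, world axes, zero at the start.
- manip.current_wrist_torque(): the same for the moment, N m.
- manip.current_finger_gap(): finger opening in m.
Only numpy, scipy, OpenCV 4.12 (cv2) and the standard library are available. Lean on these libraries where they do the work, as an engineer would, in place of code of your own. Each camera call takes 0.05 s, during which the arm holds its last target.

TASK

Set the butt joint up for tacking, by pushing only: with the fingertips slide the loose bevelled steel plate along the fixture until its end sits against the back fence and its bevelled edge is closed up tight against the plate that is already clamped. Then push the red handle of the open toggle clamp over and down, past its dead point, until it snaps into lock and holds the plate there. Do not pick anything up, and leave the clamped plate, its clamp and everything else on the bench as they are.

Things in the scene. Friction and masses are not known exactly. Their poses are not given: they have to be found in the camera images.
- fixture: Aluminium plate fixed on the bench, its top 12 mm above the bench, x -133 to +117, y -153 to +117 mm from the origin, which lies at bench level where the joint line (x = 0) meets the fence face (y = 0). Its x points roughly away from the robot, y to the robot's left, z up. Two toggle clamps behind the fence, arms to -y: the open one at x = -30 mm, the locked one at x = +30 mm.
- fence (a point): Point on the fixture plate's top face at x = 0, y = 0 of the fixture: where the joint line meets the -y face of the back fence, a steel bar 128 mm long (x +-64), 12 mm wide (y 0 to 12) and 10 mm high. Axes as the fixture's.
- coupon: Loose dark steel plate 60 (x) x 100 (y) x 8 mm, 0.37 kg, flat on the fixture on the robot's side. Origin under its centre; bevelled on its +x long edge (square 2.5 mm root face at the bottom). Starts 12 to 35 mm short of home in x, 8 to 30 mm in y, turned up to 0.12 rad. Home, touching fence and clamped plate: centre at x = -30, y = -50 mm of the fixture, axes parallel. Slides at 1 to 4 N.
- mate: Clamped steel plate, same size, bevelled on its -x edge, already home (centre at x = +30, y = -50 mm of the fixture) under the locked clamp. Origin under its centre. It withstands a push of about 20 N in its plane.
- clamp_handle (a joint): Red handle of the open clamp, hinged at clamp_hinge. 0 to 0.3 rad at the start (about upright); grows as it swings over to +y and down. Elevation above fixture +y = 1.606 - value. Friction (0.15 N m) holds it where left. From about 1.1 the pad meets the plate and it takes up to 0.5 N m; dead point 1.47; then it snaps onto its stop, level, at 1.606.
- clamp_hinge (a point): Centre of the open clamp's handle hinge, at x = -30, y = +78 mm of the fixture, 46 mm above the bench; hinge axis along fixture x; axes as the fixture's. The clamp's fixed steel base is 36 mm wide in x, y +23 to +89 mm of the fixture, up to 53 mm above the bench.
- clamp_grip (a point): Point on the open clamp's red grip, mid-width on the face to push (looks to -y when upright, up when locked), 105 mm out from the hinge. Its y runs along the handle to the free end, z is the face's outward normal. Grip 20 mm wide (x), 14 mm thick, 45 to 125 mm from the hinge; the face lies 13 mm off the line through the hinge. Upright it ends 171 mm above the bench; locked the face is 59 mm up.
- clamp_pad: Black domed pad, 16 mm across, on the spring-loaded spindle of the open clamp's arm. Origin at the centre of its lower face. Open: above the plate's fence end, about 45 to 70 mm above the bench, under the raised arm, whose end is up to 100 mm above the bench. Locked: presses with about 35 N on the loose plate at x = -30, y = -22 mm of the fixture.
- mclamp_handle (a joint): Handle of the locked clamp on the far plate: 0 locked (as it starts and must stay), grows as it opens. Same clamp, at x = +30 mm of the fixture, handle level, reaching to y = +203 mm, its top 59 mm above the bench.
- tee_sample: Bystander: welded T-joint sample, dark steel, base 45 x 80 x 6 mm, 42 mm tall, standing on the fixture plate beyond the clamped plate. Origin under its centre.
- tip_jar: Bystander: clear jar with brass lid, 41 mm across, 40 mm tall, on the fixture plate beside the open clamp, on the robot's side. Origin under its centre.
- bead_sample: Bystander: steel practice plate 50 x 80 x 6 mm with three weld beads, lying on the fixture plate beside the locked clamp. Origin under its centre.
- magnet_square: Bystander: orange magnetic welding square, triangular frame about 80 x 100 x 16 mm, lying on the bench to one side.
- wire_brush: Bystander: wire brush with wooden handle, 285 mm long, 32 mm high, on the bench to the left.
- chipping_hammer: Bystander: chipping hammer with black grip, 250 mm long, on the bench to the right.
- spray_can: Bystander: blue spray can with red cap, 58 mm across, 160 mm tall, on the bench to one side.
Not all that is in view belongs to the job. What is shaped like the coupon but turquoise or yellow is not meant. What is shaped like the mate but blue is not meant.

How it is judged:
On the way, in this order (a step that is already met when the one before it is completed fails the run):
1. the loose plate lies home: end against the fence, bevelled edge closed up to the clamped plate (x of coupon in the frame of mate between -0.062 and -0.057 m and y of coupon in the frame of fixture above -0.052 m and angle between the y axis of coupon and the y axis of fixture, either way round below 0.02 rad and height (world z) of coupon below 0.014 m and value of joint clamp_handle below 1 rad), for 0.2 s.
2. the handle is past its dead point and on its stop, the pad pressing on the plate (value of joint clamp_handle above 1.57 rad and contact force between clamp_pad and coupon above 15 N), for 0.2 s.
At the end, for the whole second after the job is handed in: Handle on its stop (joint above 1.57 rad), pad pressing on the loose plate with over 15 N; that plate flat, within 2 mm of the clamped plate and of the fence, square to 0.02 rad; clamped plate moved less than 3 mm, its clamp still locked; all at rest (all of step 2 and x of coupon in the frame of mate between -0.062 and -0.057 m and y of coupon in the frame of fixture above -0.052 m and angle between the y axis of coupon and the y axis of fixture, either way round below 0.02 rad and height (world z) of coupon below 0.014 m and distance of mate from where it was at the start of the episode below 0.003 m and value of joint mclamp_handle below 0.05 rad and linear speed of coupon below 0.01 m/s); the robot touches nothing.
It fails at once if the loose plate is lifted more than 6 mm off the fixture or tipped (height (world z) of coupon above 0.018 m or angle between coupon's own z axis and vertical above 0.15 rad).
It fails at once if the clamped plate is shifted more than 4 mm or its clamp is opened (distance of mate from where it was at the start of the episode above 0.004 m or value of joint mclamp_handle above 0.1 rad).
It fails at once if a bystander is lifted or moved more than 15 mm (distance of any of tee_sample, tip_jar, bead_sample, magnet_square, wire_brush, chipping_hammer, spray_can from where it was at the start of the episode above 0.015 m).
It also fails if it takes over 61 s, if anything falls off the work surface, if the arm or the gripper's body presses on something with over 40 N, if the wrist force passes 120 N, or if a joint passes its speed limit or range.

## Working session

There is one attempt and no reset: what is moved stays moved. The work goes in short steps, each a Python script; the robot and the scene stay as the last script left them, time stands still between calls to the robot, and variables do not carry over. Pictures are saved under pics/ and viewed, and the job is handed in when it is done.

```bash
ls; mkdir -p pics; python3 - <<'E'
from bench import manip, effector, viewer
import cv2
for n in("scene","top"):
    im=viewer.get_image(n); cv2.imwrite(f"pics/{n}0.png",cv2.cvtColor(im,cv2.COLOR_RGB2BGR)); print(n,viewer.get_calibration(n))
print(manip.current_clock(),manip.current_tool_pos(),manip.current_tcp_rot(),manip.current_finger_gap())
E
```

```text
pics
scene {'vfov': 49.620359946902205, 'cx': 252.8017743826036, 'cy': 189.40298395351937, 'eye': array([ 0.85715361, -0.40813195,  0.98547905]), 'attitude': array([ 0.91509185,  0.30888638, -0.08269549, -0.24567776])}
top {'vfov': 56.101049963142295, 'cx': 248.16636622449874, 'cy': 190.9315768578967, 'eye': array([ 0.47406695, -0.01367324,  1.21279677]), 'attitude': array([-0.70001015,  0.71354078, -0.01820799,  0.02266735])}
0.1 [ 0.16112683 -0.62905522  0.22579045] [ 7.90012328e-01 -6.13090330e-01 -6.69836831e-04 -5.66151088e-04] 0.09202317882207603
```

View pics/scene0.png

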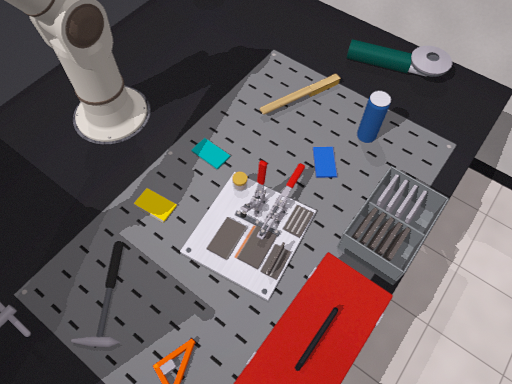

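View pics/top0.png

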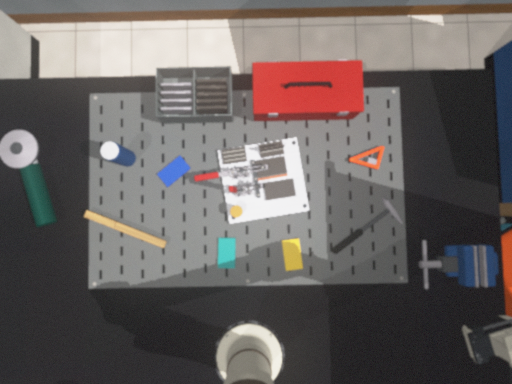

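```bash
python3 - <<'E'
import cv2
a=cv2.imread("pics/scene0.png")[150:300,170:330]; cv2.imwrite("pics/s_crop.png",cv2.resize(a,None,fx=4.9,fy=4,interpolation=cv2.INTER_CUBIC) if 0 else cv2.resize(a,None,fx=4,fy=4,interpolation=cv2.INTER_CUBIC))
a=cv2.imread("pics/top0.png")[130:230,185:315]; cv2.imwrite("pics/t_crop.png",cv2.resize(a,None,fx=6,fy=6,interpolation=cv2.INTER_CUBIC))
E
```

```text
(no output)
```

View pics/s_crop.png

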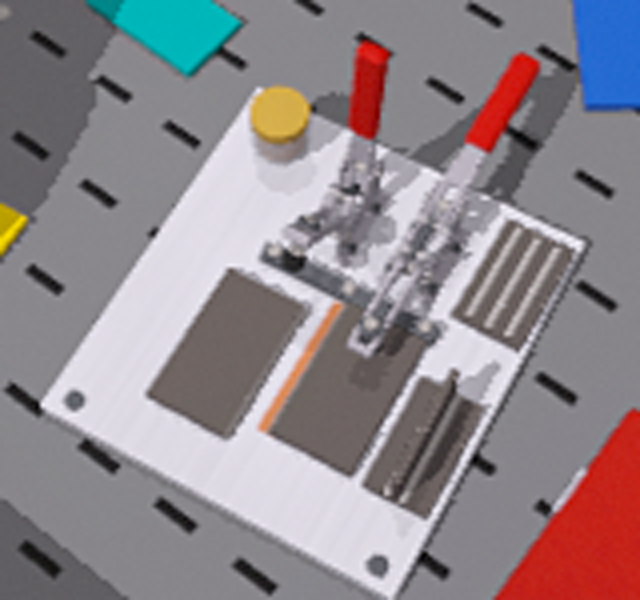

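View pics/t_crop.png

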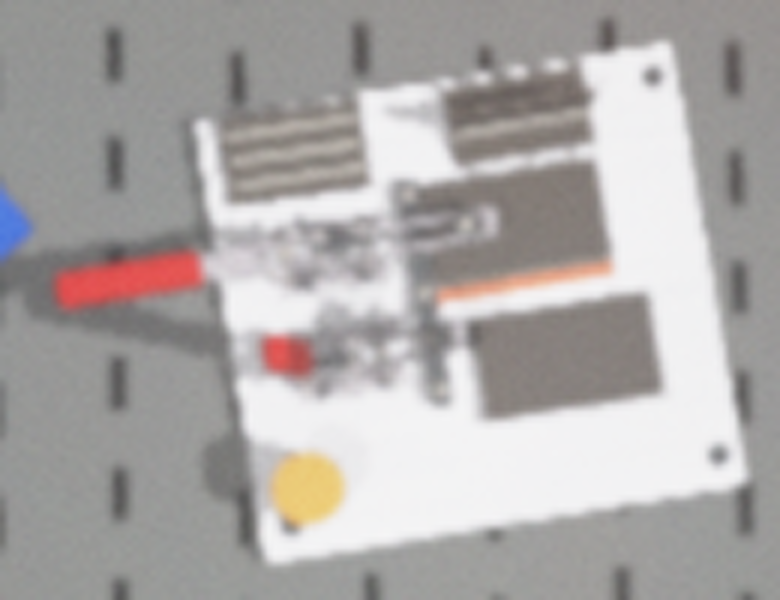

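```bash
cat > h.py <<'E'
import numpy as np, cv2
from scipy.spatial.transform import Rotation as R
from bench import manip, effector, viewer
def ray(n,uv):
    c=viewer.get_calibration(n); uv=np.atleast_2d(np.asarray(uv,float)); f=192/np.tan(np.radians(c['vfov'])/2)
    d=np.c_[(uv[:,0]-c['cx'])/f,(uv[:,1]-c['cy'])/f,np.ones(len(uv))]
    return np.array(c['eye']),R.from_quat(c['attitude']).apply(d)
def onz(n,uv,z):
    e,d=ray(n,uv); return e+d*((z-e[2])/d[:,2])[:,None]
def proj(n,P):
    c=viewer.get_calibration(n); f=192/np.tan(np.radians(c['vfov'])/2)
    p=R.from_quat(c['attitude']).inv().apply(np.atleast_2d(P)-c['eye']); return np.c_[c['cx']+f*p[:,0]/p[:,2],c['cy']+f*p[:,1]/p[:,2]]
def save(n,name,box=None,k=1):
    im=viewer.get_image(n)
    o=im
    if box: o=cv2.resize(im[box[1]:box[3],box[0]:box[2]],None,fx=k,fy=k,interpolation=cv2.INTER_CUBIC)
    cv2.imwrite(f"pics/{name}.png",cv2.cvtColor(o,cv2.COLOR_RGB2BGR)); return im
E
python3 - <<'E'
from h import *
for n in("scene","top"):
    im=cv2.imread(f"pics/{n}0.png"); hsv=cv2.cvtColor(im,cv2.COLOR_BGR2HSV)
    box={"scene":(170,160,330,300),"top":(215,135,312,228)}[n]
    m=np.zeros(im.shape[:2],np.uint8); s=np.s_[box[1]:box[3],box[0]:box[2]]
    m[s]=((hsv[s][...,2]>185)&(hsv[s][...,1]<40))*255
    m2=cv2.morphologyEx(m,cv2.MORPH_OPEN,np.ones((2,2)))
    cs,_=cv2.findContours(m2,cv2.RETR_EXTERNAL,cv2.CHAIN_APPROX_NONE)
    h=cv2.convexHull(max(cs,key=cv2.contourArea))
    q=cv2.approxPolyDP(h,6,True)[:,0]; print(n,"fixture px",q.tolist()); 
    P=onz(n,q,.012)[:,:2]; print(P.round(4).tolist(),np.linalg.norm(np.roll(P,-1,0)-P,axis=1).round(4))
    cx={"scene":(227,238),"top":(280,189)}[n]
    cv2.imwrite(f"pics/m_{n}.png",m)
    print("coupon px colour",im[cx[1]-1:cx[1]+2,cx[0]-1:cx[0]+2].mean((0,1)))
    d=((hsv[...,2]<160)*255).astype(np.uint8)
    k,l,st,_=cv2.connectedComponentsWithStats(d,connectivity=4); i=l[cx[1],cx[0]]; print("stat",st[i])
    c=cv2.findContours((l==i).astype(np.uint8),cv2.RETR_EXTERNAL,cv2.CHAIN_APPROX_NONE)[0][0][:,0]
    C=onz(n,c,.020)[:,:2]; r=cv2.minAreaRect((C*1000).astype(np.float32)); print("coupon rect mm",r, cv2.boxPoints(r).tolist())
E
```

```text
scene fixture px [[231, 179], [258, 184], [278, 281], [269, 299], [181, 252]]
[[0.4486, 0.03], [0.5172, 0.0622], [0.7184, -0.1254], [0.7268, -0.1735], [0.4832, -0.2116]] [0.0758 0.2751 0.0488 0.2466 0.2441]
coupon px colour [ 98.11111111 100.88888889 110.88888889]
stat [207 217  41  43 922]
coupon rect mm ((552.1353149414062, -113.83992004394531), (61.61468505859375, 103.91154479980469), 7.9032745361328125) [[514.4766235351562, -66.61368560791016], [528.7645874023438, -169.53823852539062], [589.7940063476562, -161.066162109375], [575.5060424804688, -58.1416015625]]
top fixture px [[297, 138], [310, 210], [230, 224], [219, 151]]
[[0.7188, -0.1744], [0.4762, -0.2111], [0.4348, 0.0557], [0.68, 0.0887]] [0.2453 0.2699 0.2474 0.2659]
coupon px colour [125.77777778 129.33333333 135.55555556]
stat [263 179  32  20 469]
coupon rect mm ((547.7203369140625, -107.161865234375), (53.50665283203125, 99.0174331665039), 7.438473224639893) [[514.7826538085938, -61.5333137512207], [527.6016235351562, -159.71746826171875], [580.6580200195312, -152.79042053222656], [567.8390502929688, -54.60626220703125]]
```

```bash
python3 - <<'E'
from h import *
K=8
def sm(n): 
    im=cv2.imread(f"pics/{n}0.png"); return im,cv2.resize(im,None,fx=K,fy=K,interpolation=cv2.INTER_CUBIC)
def cont(mask,seed):
    k,l,st,_=cv2.connectedComponentsWithStats(mask,connectivity=4); i=l[int(seed[1]*K+4),int(seed[0]*K+4)]
    c=max(cv2.findContours((l==i).astype(np.uint8),cv2.RETR_EXTERNAL,cv2.CHAIN_APPROX_NONE)[0],key=len)[:,0]
    return (c+.5)/K-.5
# fixture from top
im,b=sm("top"); g=b.min(2)
m=((g>185)*255).astype(np.uint8)
c=cont(m,(300,205)); P=onz("top",c,.012)[:,:2]*1000; rt=cv2.minAreaRect(P.astype(np.float32)); print("top fix",rt)
bp=cv2.boxPoints(rt); print(bp)
im2,b2=sm("scene"); g=b2.min(2); m=((g>190)*255).astype(np.uint8); c=cont(m,(190,235)); P=onz("scene",c,.012)[:,:2]*1000; r2=cv2.minAreaRect(P.astype(np.float32)); print("scene fix",r2,cv2.boxPoints(r2))
E
```

```text
top fix ((579.382568359375, -53.99522399902344), (255.3307342529297, 279.53662109375), 8.248211860656738)
[[ 432.9864     66.01221 ]
 [ 473.08917  -210.63284 ]
 [ 725.77875  -174.00266 ]
 [ 685.67596   102.642395]]
scene fix ((425.0419921875, 177.4984130859375), (1884.250732421875, 1285.4527587890625), 37.33164596557617) [[-713.84534  117.22412]
 [  65.68878 -904.88904]
 [1563.9293   237.7727 ]
 [ 784.3952  1259.8859 ]]
```

View pics/m_scene.png

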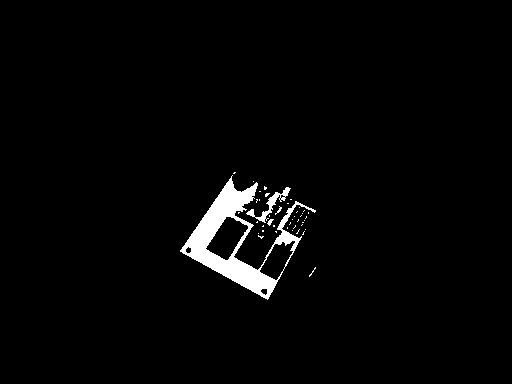

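```bash
cat >> h.py <<'E'
def rigid(F,W):
    F=np.array(F,float);W=np.array(W,float);f=F.mean(0);w=W.mean(0);a=F-f;b=W-w
    th=np.arctan2((a[:,0]*b[:,1]-a[:,1]*b[:,0]).sum(),(a*b).sum()); c,s=np.cos(th),np.sin(th);M=np.array([[c,-s],[s,c]])
    return th,w-M@f,(W-(F@M.T+w-M@f))
E
python3 - <<'E'
from h import *
F=[(-133,-153),(117,-153),(117,117),(-133,117)]
def q(px,n,z,off): return onz(n,(np.array(px)+.5)/1 if 0 else px,z)[:,:2]*1000
s=lambda a,o,k:np.array(a)/k+np.array(o)+.5/k-.5
sc=s([(42,406),(395,599),(588,241),(258,88)],(170,150),4)
tc=s([(747,483),(670,42),(194,120),(266,565)],(185,130),6)
for n,p in(("scene",sc),("top",tc)):
    W=onz(n,p,.012)[:,:2]*1000; th,t,r=rigid(F,W); print(n,th,t,r.round(1).tolist())
    c,s_=np.cos(th),np.sin(th); M=np.array([[c,-s_],[s_,c]])
    if n=="scene": cp=s([(230,269),(309,307),(228,436),(148,395)],(170,150),4); mp=s([(342,303),(270,431),(355,474)],(170,150),4)
    else: cp=s([(471,320),(650,295),(662,392),(487,417)],(185,130),6); mp=s([(438,291),(610,268),(598,163)],(185,130),6)
    C=onz(n,cp,.020)[:,:2]*1000; print("coupon corners in F",((C-t)@M).round(1).tolist()); print("mate in F",((onz(n,mp,.02)[:,:2]*1000-t)@M).round(1).tolist())
E
```

```text
scene 0.14733263608559477 [588.79088748 -40.97605153] [[0.2, 0.7], [-0.9, 0.1], [0.3, 0.5], [0.4, -1.2]]
coupon corners in F [[-76.2, -17.2], [-18.2, -16.1], [-19.2, -115.7], [-76.4, -116.6]]
mate in F [[-1.1, -3.4], [1.7, -100.5], [60.4, -99.5]]
top 0.14577589509366648 [585.35007498 -37.29562155] [[-0.0, -0.0], [0.3, -0.3], [0.8, 0.2], [-1.1, 0.1]]
coupon corners in F [[-19.2, -16.9], [-21.8, -116.9], [-75.8, -114.2], [-73.5, -16.7]]
mate in F [[-0.3, -1.6], [-3.3, -97.6], [55.5, -101.0]]
```

```bash
cat >> h.py <<'E'
TH=0.1465; T=np.array([.587,-.0391])
MF=np.array([[np.cos(TH),-np.sin(TH)],[np.sin(TH),np.cos(TH)]])
def F2W(x,y,z): # fixture mm ->world m (z above bench mm)
    p=MF@np.array([x,y])/1000+T; return np.array([p[0],p[1],z/1000])
def W2F(P):
    P=np.asarray(P); return np.r_[MF.T@(P[:2]-T)*1000,P[2]*1000]
E
python3 - <<'E'
from h import *
s=lambda a,o,k:np.array(a)/k+np.array(o)+.5/k-.5
pts={"scene":s([(372,50),(364,135),(290,248),(300,240),(350,210)],(170,150),4),"top":s([(268,355),(305,355),(480,335),(440,335)],(185,130),6)}
off={"scene":np.array([588.8,-41])/1000,"top":np.array([585.35,-37.3])/1000}
for n,p in pts.items():
    e,d=ray(n,p)
    for pp,dd in zip(p,d):
        ef=MF.T@(e[:2]-off[n])*1000; df=MF.T@dd[:2]
        t=(-30-ef[0])/df[0]; print(n,pp.round(1),"y,z on x=-30:",round(ef[1]+t*df[1],1),round((e[2]+t*dd[2]/1000*1)*1000 if 0 else e[2]*1000+t*dd[2],1))
E
```

```text
scene [262.6 162.1] y,z on x=-30: 84.1 174.9
scene [260.6 183.4] y,z on x=-30: 77.3 87.8
scene [242.1 211.6] y,z on x=-30: -16.7 92.8
scene [244.6 209.6] y,z on x=-30: -4.8 83.0
scene [257.1 202.1] y,z on x=-30: 60.3 15.8
top [229.2 188.8] y,z on x=-30: 90.3 160.6
top [235.4 188.8] y,z on x=-30: 73.8 118.0
top [264.6 185.4] y,z on x=-30: -19.0 47.6
top [257.9 185.4] y,z on x=-30: 3.9 99.4
```

```bash
python3 - <<'E'
import cv2
a=cv2.imread("pics/scene0.png")[160:240,225:295]; cv2.imwrite("pics/s_crop2.png",cv2.resize(a,None,fx=7,fy=7,interpolation=cv2.INTER_CUBIC))
E
```

```text
(no output)
```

View pics/s_crop2.png

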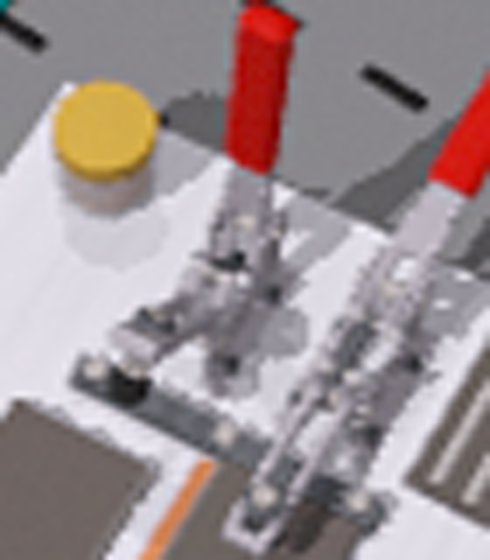

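Candidates for the loose plate (scene pixels): the dark plate (227,238), the turquoise (211,153), yellow (155,205) and blue (325,162) decoys, and the clamped mate (258,250) beside the copper strip. The dark plate at (227,238) fits the description: about 58 x 100 mm on top, 16 mm short of home in x and 16.5 mm in y, and not turned. The close crop confirms it. The open handle is the upright red one at (262,165), at a value of about 0.13 rad.

```bash
cat >> h.py <<'E'
def ori(t_deg,jaw,flip=False):
    # tool z leaning: tip pointing +x_f by t; jaw 'x' or 'y' in fixture
    t=np.radians(t_deg); 
    z=np.array([np.sin(t),0,-np.cos(t)])
    x=np.array([0,1.,0]) if jaw=='y' else np.array([np.cos(t),0,np.sin(t)])
    if flip:x=-x
    y=np.cross(z,x); M=np.c_[x,y,z]; return (R.from_euler('z',TH)*R.from_matrix(M)).as_quat()
def ff():
    f=np.array(manip.current_force()); return np.r_[MF.T@f[:2],f[2]]
def st(tag=""):
    print(tag,"t",round(float(manip.current_clock()),2),"tcpF",W2F(manip.current_tool_pos()).round(1),"F",ff().round(1))
E
python3 - <<'E'
from h import *
q0=np.array(manip.current_q())
for jaw,t in(('y',12),('x',0)):
  for fl in(0,1):
    for p in((-105,-66,60),(-105,-66,16),(-69,-50,16),(-30,-130,60),(-30,-110,16),(-30,55,145),(-30,180,60)):
        q=manip.solve_ik(F2W(*p),ori(t,jaw,fl)); print(jaw,fl,p,None if q is None else np.round(q,2))
E
```

```text
y 0 (-105, -66, 60) [ 0.85  0.48 -0.71  2.18  0.56  0.44  1.45]
y 0 (-105, -66, 16) [ 0.76  0.56 -0.61  2.2   0.71  0.35  1.32]
y 0 (-69, -50, 16) [ 0.71  0.6  -0.63  2.14  0.75  0.4   1.23]
y 0 (-30, -130, 60) [ 1.    0.71 -0.92  1.95  0.82  0.66  1.35]
y 0 (-30, -110, 16) [ 0.96  0.79 -0.9   1.99  0.99  0.62  1.18]
y 0 (-30, 55, 145) [ 0.95  0.65 -1.29  2.04  0.9   0.86  0.91]
y 0 (-30, 180, 60) [ 0.56  0.75 -1.12  2.1   1.14  0.79  0.46]
y 1 (-105, -66, 60) [ 0.69  0.43 -0.52  2.19  0.35  0.39 -1.5 ]
y 1 (-105, -66, 16) [ 0.57  0.51 -0.38  2.2   0.37  0.28 -1.52]
y 1 (-69, -50, 16) [ 0.5   0.54 -0.38  2.14  0.41  0.32 -1.61]
y 1 (-30, -130, 60) [ 0.75  0.58 -0.57  1.96  0.43  0.52 -1.49]
y 1 (-30, -110, 16) [ 0.63  0.62 -0.45  2.    0.44  0.41 -1.54]
y 1 (-30, 55, 145) [ 0.8   0.48 -1.04  2.05  0.65  0.72 -2.04]
y 1 (-30, 180, 60) [ 0.2   0.51 -0.62  2.11  0.72  0.51 -2.37]
x 0 (-105, -66, 60) [ 0.88  0.63 -0.87  2.02  0.68  0.81 -0.25]
x 0 (-105, -66, 16) [ 0.84  0.71 -0.82  2.03  0.78  0.75 -0.32]
x 0 (-69, -50, 16) [ 0.79  0.76 -0.84  1.96  0.8   0.8  -0.37]
x 0 (-30, -130, 60) [ 0.88  0.78 -0.89  1.78  0.74  0.95 -0.18]
x 0 (-30, -110, 16) [ 0.81  0.82 -0.82  1.82  0.78  0.86 -0.24]
x 0 (-30, 55, 145) [ 0.69  0.6  -1.01  1.87  0.6   1.01 -0.42]
x 0 (-30, 180, 60) [ 0.5   0.83 -1.09  1.91  0.89  0.99 -0.87]
x 1 (-105, -66, 60) [-0.52  0.65  0.91  2.06 -0.73  0.79 -2.16]
x 1 (-105, -66, 16) [-0.06  0.56  0.3   2.06 -0.3   0.56 -2.54]
x 1 (-69, -50, 16) [-0.39  0.69  0.68  2.   -0.67  0.69 -2.28]
x 1 (-30, -130, 60) [ 0.03  0.6   0.28  1.81 -0.23  0.76 -2.56]
x 1 (-30, -110, 16) [-0.    0.66  0.28  1.84 -0.28  0.67 -2.55]
x 1 (-30, 55, 145) [-0.8   0.57  0.97  1.91 -0.57  0.96 -2.56]
x 1 (-30, 180, 60) [ 0.6   1.01 -1.31  1.91  1.09  1.17  2.15]
```

```bash
python3 - <<'E'
from h import *
effector.close(10); st("closed"); print(manip.current_finger_gap())
o=ori(12,'y')
manip.move_pose(F2W(-112,-66,150),o); st("above")
manip.servo_line(F2W(-112,-66,60),vel=.12); st()
b=ff(); print("base",b)
manip.servo_line(F2W(-112,-66,15.5),vel=.08); st("low"); print(R.from_quat(manip.current_tcp_rot()).as_matrix()[:,2], R.from_quat(o).as_matrix()[:,2])
save("scene","s1",(170,150,330,300),4)
E
```

```text
closed t 1.53 tcpF [-507.3 -522.1  226.7] F [ 0.1 -0.2 -0.7]
0.00044996920906010943
above t 3.7 tcpF [-112.  -67.  150.] F [-0.3  0.2 -0. ]
 t 4.6 tcpF [-111.5  -66.    60.4] F [ 0.1 -0.1  1. ]
base [ 0.07617035 -0.08985198  0.99346487]
low t 5.31 tcpF [-111.6  -66.    15.9] F [-0.5  0.4  0.5]
[ 0.20625533  0.03036158 -0.97802705] [ 0.20568455  0.03035023 -0.9781476 ]
```

View pics/s1.png

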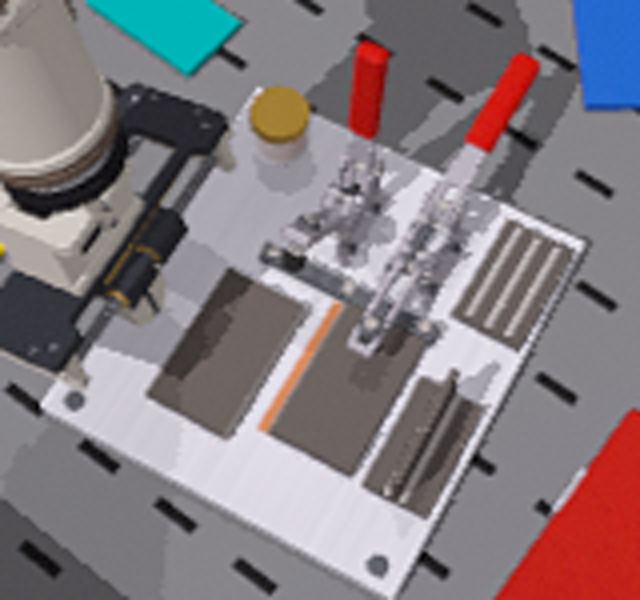

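The shut fingers are low on the robot's side of the plate, at about (207,222) in the scene view, and clear of the jar. Next I push in +x with force checks.

```bash
cat >> h.py <<'E'
def push(start,d,maxd,step,thr,axis,z,vel=.03,pr=4):
    """start fixture xy, dir unit, until reaction along axis beyond thr"""
    b=ff(); k=0; s=0; hist=[]
    while s<maxd:
        s+=step; p=np.array(start)+np.array(d)*s
        manip.servo_line(F2W(p[0],p[1],z),vel=vel)
        f=ff()-b; r=-f[axis]*np.sign(d[axis]); hist.append((round(s,1),round(r,1)))
        if r>thr: break
    print(hist[::1]); st("end"); return p
E
python3 - <<'E'
from h import *
manip.servo_line(F2W(-92,-66,15.5),vel=.08)
push((-92,-66),(1,0),34,1,9,0,15.5)
save("scene","s2",(170,150,330,300),4)
E
```

```text
[(1, np.float64(0.1)), (2, np.float64(0.6)), (3, np.float64(0.2)), (4, np.float64(3.3)), (5, np.float64(3.3)), (6, np.float64(2.1)), (7, np.float64(1.8)), (8, np.float64(2.1)), (9, np.float64(1.0)), (10, np.float64(1.7)), (11, np.float64(1.7)), (12, np.float64(1.8)), (13, np.float64(2.3)), (14, np.float64(2.2)), (15, np.float64(0.6)), (16, np.float64(1.6)), (17, np.float64(0.8)), (18, np.float64(-0.1)), (19, np.float64(2.2)), (20, np.float64(5.1)), (21, np.float64(8.4)), (22, np.float64(10.4))]
end t 11.26 tcpF [-72.3 -66.   14.9] F [-10.4  -0.2   8.3]
```

View pics/s2.png

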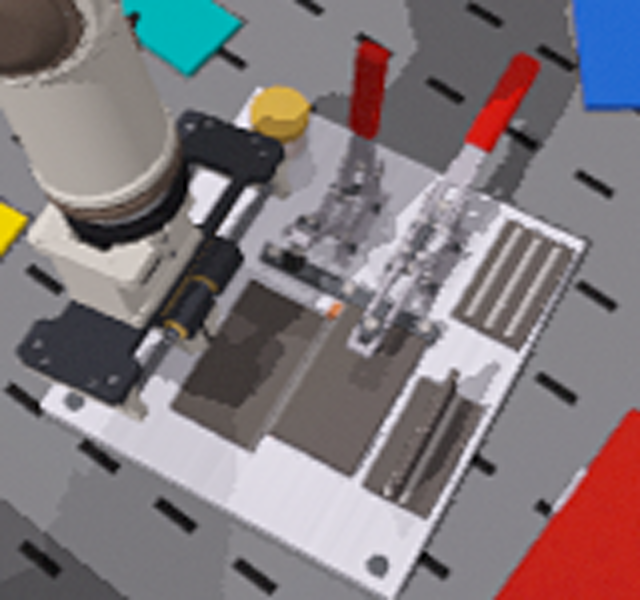

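The plate has closed up on the mate: the seam runs from (253,232) to (236,261) in the scene view, with a 16 mm gap left to the fence. Now the y-push.

```bash
python3 - <<'E'
from h import *
manip.servo_line(F2W(-82,-66,16),vel=.08)
manip.servo_line(F2W(-95,-90,75),vel=.2)
o=ori(0,'x')
manip.move_pose(F2W(-31,-142,75),o); st()
manip.servo_line(F2W(-31,-138,15.5),vel=.12); st()
push((-31,-138),(0,1),38,1.5,9,1,15.5,vel=.045)
save("scene","s3",(170,150,330,300),4)
E
```

```text
t 13.22 tcpF [ -31.6 -141.2   74.1] F [-0.  -0.2  0.5]
 t 13.87 tcpF [ -31.  -137.9   15.3] F [-0.4 -0.7  0.7]
[(1.5, np.float64(-0.8)), (3.0, np.float64(-0.9)), (4.5, np.float64(-0.8)), (6.0, np.float64(-0.8)), (7.5, np.float64(0.4)), (9.0, np.float64(-0.7)), (10.5, np.float64(0.0)), (12.0, np.float64(0.2)), (13.5, np.float64(1.1)), (15.0, np.float64(-0.0)), (16.5, np.float64(0.6)), (18.0, np.float64(1.7)), (19.5, np.float64(0.4)), (21.0, np.float64(-0.1)), (22.5, np.float64(1.3)), (24.0, np.float64(0.1)), (25.5, np.float64(0.2)), (27.0, np.float64(0.0)), (28.5, np.float64(3.7)), (30.0, np.float64(5.7)), (31.5, np.float64(9.2))]
end t 19.12 tcpF [ -31.6 -110.1   15.6] F [-0.4 -9.9 -0.5]
```

View pics/s3.png

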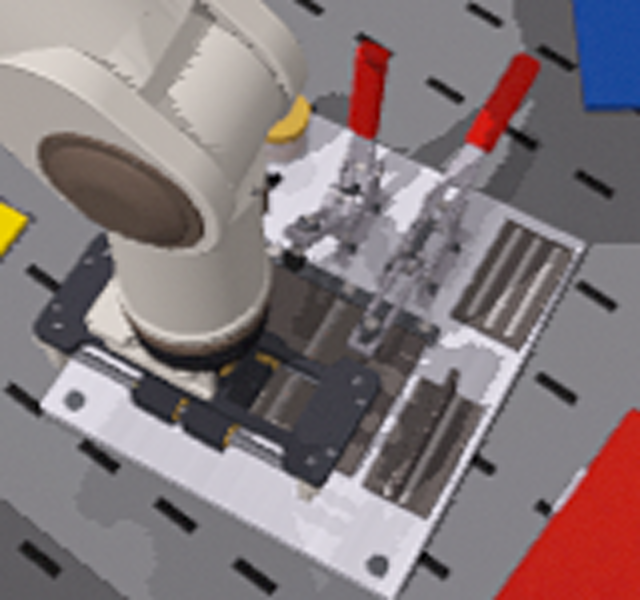

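The plate now sits against the fence, with the reaction rising at TCP y = -110. I'll back off, re-seat in x, and check.

```bash
python3 - <<'E'
from h import *
manip.servo_line(F2W(-31,-122,16),vel=.1)
manip.servo_line(F2W(-60,-125,75),vel=.2)
manip.move_pose(F2W(-95,-54,75),ori(12,'y'))
manip.servo_line(F2W(-86,-54,16),vel=.12); st()
manip.servo_line(F2W(-77,-54,16),vel=.08)
push((-77,-54),(1,0),12,1,11,0,16)
manip.servo_line(F2W(-85,-54,17),vel=.08)
manip.servo_line(F2W(-130,-90,90),vel=.25); st()
save("scene","s4",(190,190,290,290),6)
save("top","t4",(215,140,315,230),6)
E
```

```text
t 21.7 tcpF [-85.6 -53.7  16.2] F [-0.6 -0.   0. ]
[(1, np.float64(-0.8)), (2, np.float64(-0.1)), (3, np.float64(-0.8)), (4, np.float64(0.9)), (5, np.float64(3.7)), (6, np.float64(7.1)), (7, np.float64(8.0)), (8, np.float64(11.1))]
end t 23.97 tcpF [-72.3 -54.1  15.1] F [-11.8  -0.5  10.1]
 t 24.84 tcpF [-129.2  -90.7   90.3] F [ 1.6  0.1 -0.5]
```

View pics/s4.png

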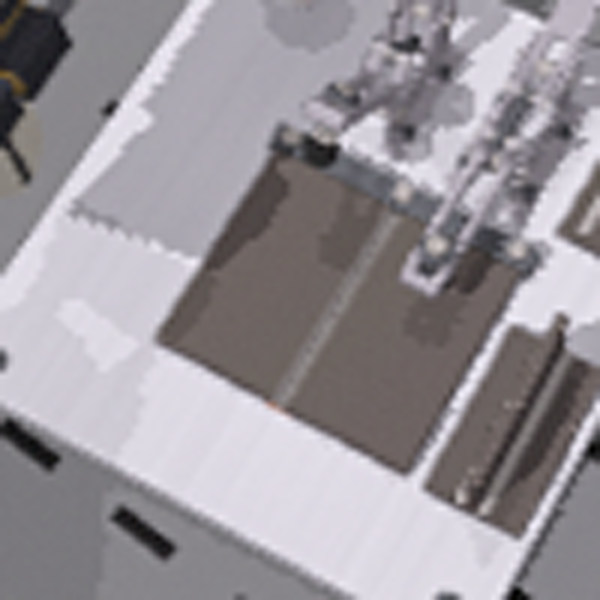

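View pics/t4.png

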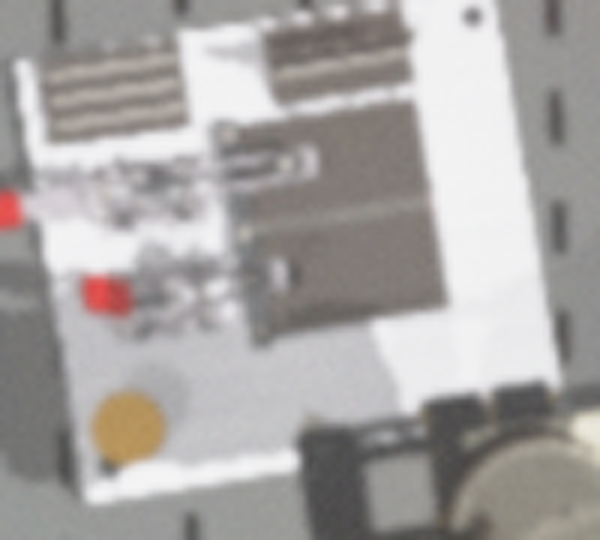

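The plate is home: the -y ends are flush at scene px (235,258), the seam is even, and the plate's end lies on the fence. Next, the handle.

```bash
cat >> h.py <<'E'
def hp(v,r=100,pen=0,h=9.5):
    e=1.606-v; u=np.array([np.cos(e),np.sin(e)]); n=np.array([-np.sin(e),np.cos(e)])
    c=np.array([78,46])+r*u+(13-pen)*n; return c[0]-h,c[1]
E
python3 - <<'E'
from h import *
manip.servo_line(F2W(-100,-60,190),vel=.3)
manip.move_pose(F2W(-31,20,190),ori(0,'x')); st()
y,z=hp(0.0); print(y,z)
manip.servo_line(F2W(-31,min(y-12,50),z),vel=.15); st("pre")
b=ff()
for v in np.arange(-.05,1.0,.08):
    y,z=hp(v); manip.servo_line(F2W(-31,y,z),vel=.08); f=ff()-b; print(round(v,2),f.round(1),W2F(manip.current_tool_pos()).round(0))
    if np.linalg.norm(f)>25: break
st(); save("scene","s5",(170,130,330,280),4)
E
```

```text
t 26.88 tcpF [-31.8  19.6 189. ] F [-0.3 -0.5  0.4]
51.98841437454317 145.4804882383134
pre t 27.36 tcpF [-31.2  39.8 145.3] F [ 0.  -0.2  0.4]
-0.05 [-0.1 -0.2 -0. ] [-30.  47. 145.]
0.03 [-0.2 -0.  -0.1] [-31.  56. 146.]
0.11 [-0.3  0.4 -1.5] [-31.  64. 147.]
0.19 [-0.7 -0.8  0.2] [-31.  72. 147.]
0.27 [-0.   0.1 -0.5] [-31.  80. 146.]
0.35 [ 0.1  0.8 -0.1] [-31.  88. 145.]
0.43 [ 0.6  0.4 -0. ] [-31.  96. 143.]
0.51 [ 0.9 -0.3 -0.6] [-31. 103. 141.]
0.59 [ 0.8  0.3 -1.3] [-31. 111. 138.]
0.67 [-1.3 -0.6 -0.6] [-31. 118. 134.]
0.75 [ 0.1 -0.  -1.3] [-31. 125. 130.]
0.83 [ 0.2  0.2 -0.3] [-31. 131. 125.]
0.91 [ 0.6  0.9 -0.5] [-31. 137. 120.]
0.99 [ 0.1  0.6 -0.7] [-31. 143. 114.]
 t 30.86 tcpF [-31.3 143.1 114.1] F [ 0.1  0.4 -0.3]
```

View pics/s5.png

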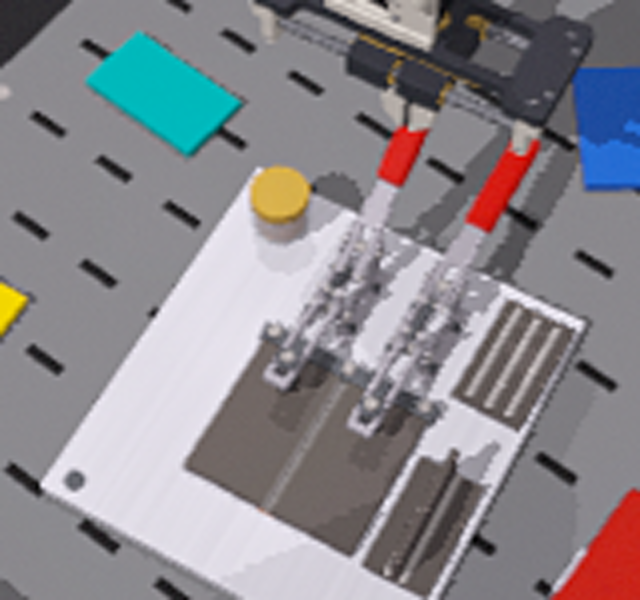

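```bash
python3 - <<'E'
from h import *
# s3: TCP F (-31,-110,15.5), jaw x; stub bottom crop(308,497)
off=np.array([588.8,-41])/1000
for nm,uv,tc in (("s3",(308/4+170,497/4+150),-110),("s5",(525/4+170,150/4+130),143)):
    e,d=ray("scene",[uv]); d=d[0]
    ef=MF.T@(e[:2]-off)*1000; df=MF.T@d[:2]
    t=(tc-ef[1])/df[1]; print(nm,"x",ef[0]+t*df[0],"z",e[2]*1000+t*d[2])
E
```

```text
s3 x 34.117945021080345 z -36.17194742029778
s5 x 47.061018698989244 z 129.8426105111298
```

```bash
python3 - <<'E'
from h import *
a=cv2.imread("pics/s3.png")[380:560,200:420];b=cv2.imread("pics/s5.png")[0:240,360:640]
cv2.imwrite("pics/ab.png",np.vstack([cv2.resize(a,(400,327)),cv2.resize(b,(315,270))[:, :].copy() if 0 else cv2.copyMakeBorder(cv2.resize(b,(315,270)),0,0,0,85,0)]))
im=save("top","t5",(165,140,315,240),5)
E
```

```text
(no output)
```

View pics/ab.png

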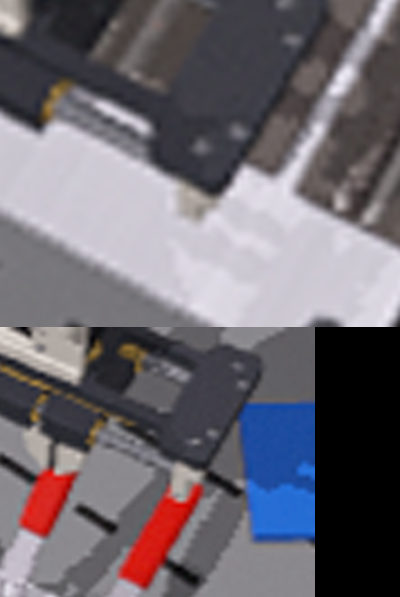

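View pics/t5.png

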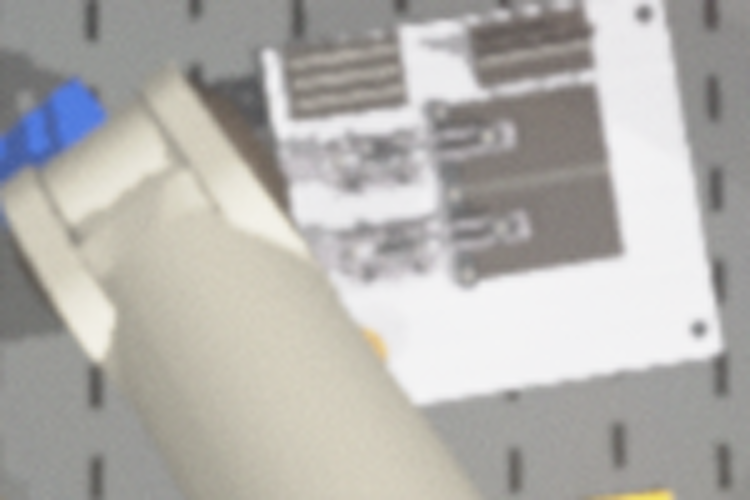

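```bash
python3 - <<'E'
from h import *
A=[];B=[]
for uv,tc in (((246.1,275),(-31.6,-110.1,15.6)),((300,167.75),(-31.3,143.1,114.1))):
    e,d=ray("scene",[uv]); d=d[0]/np.linalg.norm(d[0]); e=e-(F2W(*tc)); P=np.eye(3)-np.outer(d,d); A.append(P);B.append(P@e)
x=np.linalg.lstsq(np.vstack(A),np.hstack(B),rcond=None); p=x[0]; print((MF.T@p[:2])*1000,p[2]*1000,x[1])
E
```

```text
[ 88.08617944 -39.81480149] 71.56604534678037 [1.94493207e-07]
```

The stub belongs to the gripper body, 70 mm above the tip, so it clears the locked handle. I'll continue the swing.

```bash
python3 - <<'E'
from h import *
b=ff()
for v in list(np.arange(1.05,1.5,.05))+[1.5,1.53,1.56,1.59,1.606]:
    y,z=hp(v,pen=1 if v>1.45 else 0); manip.servo_line(F2W(-31,y,z),vel=.05); f=ff()-b; print(round(v,2),f.round(1),W2F(manip.current_tool_pos()).round(0))
    if np.linalg.norm(f)>30: break
st(); save("scene","s6",(170,130,330,280),4)
E
```

```text
1.05 [0.  0.  0.5] [-31. 147. 110.]
1.1 [ 0.6  0.5 -0.1] [-31. 150. 106.]
1.15 [ 1.2 -0.1  2.2] [-31. 153. 102.]
1.2 [ 0.9 -0.5  2.9] [-31. 155.  97.]
1.25 [ 1.6 -0.9  2.4] [-31. 158.  93.]
1.3 [1.2 0.1 2. ] [-31. 160.  89.]
1.35 [ 1.2 -0.5  1.9] [-31. 162.  84.]
1.4 [0.2 0.4 0.5] [-31. 164.  79.]
1.45 [ 1.1 -0.1  0.9] [-32. 166.  73.]
1.5 [ 0.4 -0.6 -0.2] [-31. 167.  68.]
1.53 [ 1.1 -1.2  1.6] [-31. 167.  65.]
1.56 [-0.5  0.3  0. ] [-31. 168.  62.]
1.59 [-0.6 -0.2  0.7] [-31. 168.  59.]
1.61 [-3.8 -0.1 12.2] [-31. 168.  59.]
 t 34.5 tcpF [-30.9 168.3  59.1] F [-3.9 -0.2 11.9]
```

View pics/s6.png

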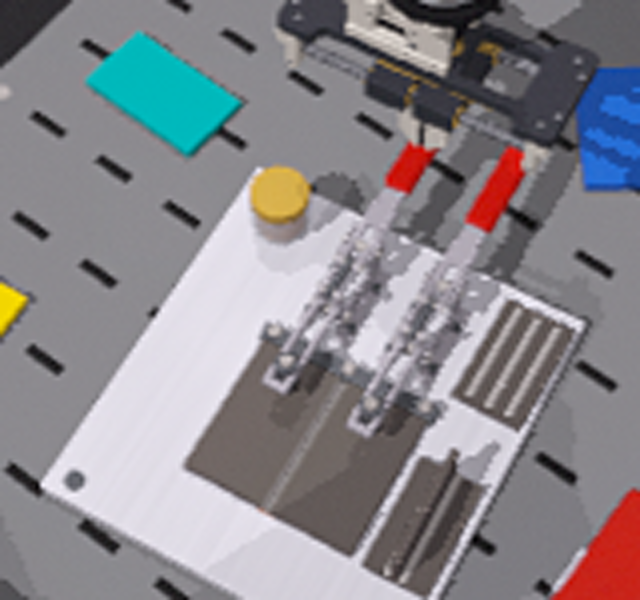

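```bash
python3 - <<'E'
from h import *
manip.servo_line(F2W(-31,166,150),vel=.15)
manip.servo_line(F2W(-120,150,260),vel=.25); st()
a=save("scene","s7",(170,130,330,280),4); save("top","t7",(165,130,315,240),5)
hsv=cv2.cvtColor(a,cv2.COLOR_RGB2HSV)
m=(((hsv[...,0]<6)|(hsv[...,0]>174))&(hsv[...,1]>170)&(hsv[...,2]>80)).astype(np.uint8); m[:,330:]=0; m[230:]=0
k,l,s,c=cv2.connectedComponentsWithStats(m)
for i in range(1,k):
    if s[i][4]>40:
        cc=cv2.findContours((l==i).astype(np.uint8),0,1)[0][0]; r=cv2.minAreaRect(cc); W=onz("scene",cv2.boxPoints(r),.059); print(s[i],[W2F(w).round(0)[:2].tolist() for w in W])
E
```

```text
t 36.03 tcpF [-120.   149.5  259.3] F [-0.1 -0.3  0.1]
[267 155  18  23 170] [[-37.0, 121.0], [-37.0, 199.0], [-17.0, 195.0], [-18.0, 118.0]]
[287 164  18  24 176] [[22.0, 120.0], [23.0, 198.0], [43.0, 195.0], [42.0, 117.0]]
```

View pics/s7.png

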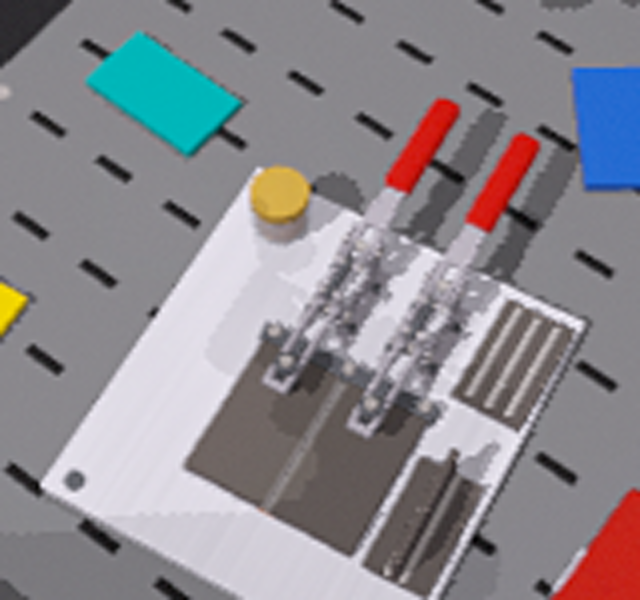

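View pics/t7.png

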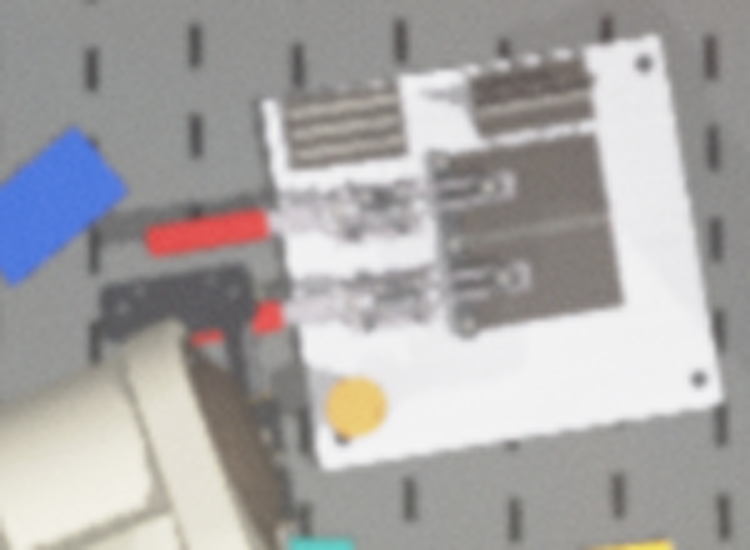

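The scene and top views show both handles level and parallel. The pushed one spans y 120 to 198 mm, the same as the locked one. The plate is closed on the mate and the fence, and nothing else has moved. The arm is clear, so I'm handing in.

```bash
python3 - <<'E'
from bench import manip
manip.hand_in(); print(manip.current_clock())
E
```

```text
the job is handed in; nothing more can be done
the job is handed in; nothing more can be done
```

The joint is set up and the clamp locked, all by pushing with shut fingertips. The job was handed in at about 36 s of the 61 s; no verdict is reported.

- **Plate:** I slid the loose plate in +x onto the clamped plate, then in +y onto the fence, then pressed it in x once more. The reaction reached 9 to 11 N at the stops, below the 20 N the clamped plate withstands.
- **Clamp:** I swung the red handle over along its arc, past the dead point and onto its stop. The stop pushed back with 12 N with the fingertips 59 mm above the bench, which is the height given for locked.
- **Last pictures:** The pushed handle lies level and parallel to the locked one, both spanning y of about 120 to 198 mm. The seam is even, the plate ends are flush, and the plate lies against the fence. The other parts on the fixture look unmoved, and the arm stood clear.
- **Disagreements and limits:** The two cameras placed the fixture about 5 mm apart in the world, so I averaged them and relied on contact force for the final seating. During the x-pushes the wrist also read 8 to 10 N upward, which I could not explain. I could not read the handle value or the pad force directly; I inferred the lock from the handle's height and the pictures.

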